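# Open the latched gate of the wood-blank rack

### The arm

A 6-joint arm with a two-finger parallel gripper is mounted at the origin on the work surface. World frame = base frame: x ahead of the robot, y to its left, z up, the work surface at z = 0. Lengths are in m, angles in rad, forces in N, time in s.
With the tool pointing down it reaches from about 0.375 to 0.9 m from the base axis. Payload 3.1 kg.
Tool frame: the origin (TCP) lies where the fingers leave the gripper's body, on its centre line; the fingertips stand 73 mm ahead of it and the grasp point (between the pads) lies 54 mm ahead of it; z points along the fingers, y is the line along which they close (so a half turn about z gives the same grasp; the last joint's range is limited). The gripper opens to 85 mm and grips with 20 to 120 N. Pads are 22 mm wide; open, the fingers measure 114 mm over their backs; the gripper's body (76 mm by 85 mm) begins 54 mm behind the grasp point. The pads swing forward as they close: fully open they stand 13 mm farther back than shut.
Start: joints at [0.927, 0.527, 1.433, -0, 1.181, -0.178], TCP at [0.28, 0.559, 0.304] pointing down, gripper open.
Joint ranges: [-3.08, 3.08], [-0.75, 2.2], [0.22, 2.44], [-1.43, 4.57], [0, 2.65], [-2.85, 2.85]. Speed limits (rad/s): [2.79, 2.79, 3.14, 3.14, 3.14, 3.14].

### API

Orientations are given as a unit quaternion [x, y, z, w].
In Python, from station import manip gives the robot as it stands.
- The arm moves only by the shell command python3 -m crank 'ROWS' [FORCE]. ROWS is JSON, a list of rows, each an object with "dp": the shift along the tool's x, y, z normalised to -1 to 1, where 1 is 50 cm, a list of three; "delta_rot": the turn, a rotation vector about the tool's x, y, z normalised to -1 to 1, where 1 is 2 pi rad, a list of three; "fingers": the opening, from -1 (shut) to 1 (fully open). A call has 1 to 12 rows; each row shifts and turns the commanded pose from where the row before left it, along the tool's axes as they then stand; what a row does not reach is not made up. A row lasts 1/12 s, in which the tool goes at most 41.7 mm and 7.16 degrees, less where a joint would pass 70% of its speed; a pose out of reach is approached as far as the arm can. A call with a number of a shift or a turn outside -1 to 1 is refused whole. A call with a gripper value outside its range is refused whole. The fingers move at their own pace and stop on an object; FORCE is the grip in N (left out, the last holds). Time passes only in rows, so rows that do not move let the fingers close. It gives the time, the measured TCP pose, the force, the opening and the grip force at its end, in the units of the state.
- manip.sense(): the state, without advancing time (a new reading comes with each control period).
- manip.snapshot(name): name is "scene" or "top" or "wrist"; returns (picture, depth): 420x560x3 uint8, red, green, blue; 420x560 float32, m along the optical axis (not along the pixel's ray), 0 where there is no reading.
- manip.camera_model(name): a dict with "fx", "fy", "cx", "cy" (pixels), "k1" (the pictures are not rectified: a ray, as slopes to the right and down, at radius r is drawn at 1 + k1 r^2 times it, then the intrinsics apply), "origin" and "attitude" of the camera in the world. Camera axes: x right, y up, looking along -z (the intrinsics and any distortion apply to the point x, -y, -z); pixel columns grow to the right and rows downward; lengths in m; the calibration is good to about 2 mm. A picture is of the moment at which its call begins: read the wrist's pose just before it. camera_model takes no time and is no camera call; for the wrist camera it gives the pose at the moment of the call.
- manip.sign_off(): hands the job in; it is judged then, once.
The state is a dict: "t": time; "q": joint angles; "qd": joint speeds; "tau": joint torques, N m; "tcp_pos": TCP position; "tool_rot": TCP orientation; "force": force on the tool from outside, world axes, zero at the start; "ft_torque": the same for the moment, N m; "finger_gap": opening from 0.0 (shut) to 1.0 (fully open); "gripper_force": force on a finger pad.
Only numpy, scipy, OpenCV 4.12 (cv2) and the standard library are available. Lean on these libraries where they do the work, as an engineer would, in place of code of your own. Each camera call takes 0.05 s, during which the arm holds its last target. There are 200 camera calls.

### The job

Open the gate of the wood-blank rack so that the blanks can be slid out: press the brass thumb lever down until it meets its stop, which lifts the latch bar out of its catch, draw the gate forward past the catch while you hold the lever down, then swing the gate on to about a right angle and leave it standing there with the latch bar dropped back down. Use no more than a light thumb's pressure on the lever (it bends above 15 N, pushed or pulled, so do not lean on the stop or drag a bar that is still caught), do not fling the gate, and leave the blanks and the other things on the bench where they are.

Things in the scene. Friction and masses are not known exactly. Their poses are not given: they have to be found in the camera images.
- rack: Pale wooden open-topped rack for carving blanks, fixed; base 231 x 336 x 20 mm, front posts 235 mm high, sides 170. Origin: on the bench at the foot of the gate's hinge axis, at the right of the front. x points level from the front into the rack, y from the hinge to the latch post, z up. Front faces of posts and gate: x = 4 mm. The 60 mm behind the shut gate are clear.
- gate (a joint): Slatted gate, rad: 0 shut (free play 0.01), grows as its free edge comes forward, ends at 1.75. Shut, in the rack's frame: slats y = 5 to 232, z = 32 to 235, x = 4 to 18 mm; inner upper ledge at z = 183 to 221 makes it thicker, to x = 31 mm. Its top 20 mm is free of latch parts. The hinge is a little stiff (0.22 N m): the gate stays where it is left.
- latch_bar (a joint): Lift angle of the dark steel gravity latch bar on the gate's front, rad: 0 at rest, grows as its nose, on the latch post side, rises. The bar is 24 mm high and 10 mm thick, with a round weight of 26 mm on the nose that makes it drop back to 0 when released. It is clear of the catch at 0.13 to 0.33 rad (see latch_post) and is stopped 0.03 rad after that.
- thumb_lever: Brass tongue on the bar's tail. Origin: middle of its top, at rest x = -35, y = 150, z = 199 mm in the rack's frame, 55 mm from bar_pivot. 46 mm long (x), 26 wide (y), 4 thick; rack's axes but tilted 0.12 rad, hinge-side edge higher. Front end curled up 12 mm, inner face 23 mm before the origin: hook it to pull the gate. Pushed down with 1 to 3 N it sinks 9 to 20 mm to a firm stop.
- hinge_top (a point): Point on the hinge axis at the height of the gate's top, 235 mm straight above the rack's origin.
- gate_edge (a point): Point on the gate's top, mid-thickness of the slats, 200 mm from the hinge axis towards the free edge (x = 11, y = 200, z = 235 mm in the rack's frame when shut). Moves with the gate.
- blank0: Pear-wood blank standing in the rack's slot nearest the hinge side, 100 x 34 x 145 mm, loose, origin under its centre. Leave it.
- blank1: Darker blank standing in the middle slot, 100 x 38 x 130 mm, loose, origin under its centre. Leave it.
- gouge: Carving gouge with red-brown handle lying in front of the rack, 190 mm long along its x, 23 mm thick, origin near its middle. Leave it.
- skew_chisel: Carving chisel with pale handle lying on the bench, 190 mm long along its x, 23 mm thick, origin near its middle. Leave it.
- mallet: Carver's mallet lying down: dark head 68 mm thick and 110 mm long, handle 170 mm towards its -x; origin on the bench where handle and head meet. Leave it.
- carved_tray: Half-carved wooden tray, 200 x 150 x 32 mm with a round rim on top, origin under its centre. Leave it.
- whetstone: Grey whetstone on a dark wooden block, 170 x 62 x 36 mm, origin under its centre. Leave it.
- bar_pivot (a point): Axis of the latch bar's pivot bolt on the gate, parallel to the gate's x; at x = -7, y = 205, z = 195 mm in the rack's frame when shut. Moves with the gate. Below the thumb lever a bow pull of 11 mm round bar stands out 35 mm from the gate (z = 48 to 152 mm).
- latch_post (a point): Point on the latch post's front face, x = 4, y = 253, z = 195 mm in the rack's frame. Here sits the bright steel catch: a floor, an upturned lip in front of the bar (y = 245 to 262 mm), and an ear above that stops the bar. It is screwed on through slots, so its height differs each time by up to 4 mm up or down. A lifted bar is out past the lip once the gate has opened 0.1 rad.

How it is judged:
On the way, in this order (a step that is already met when the one before it is completed fails the run):
1. the thumb lever is pressed and lifts the latch bar with the gate still shut (value of joint latch_bar above 0.1 rad and value of joint gate below 0.05 rad and contact force between thumb_lever and the fingers above 0.3 N), for 0.05 s.
2. the gate is drawn forward past the catch (value of joint gate above 0.2 rad), for 0.1 s.
At the end, for the whole second after the job is handed in: the gate stands open by at least 1.3 rad (about 75 degrees or more) and still (under 0.05 rad/s), the latch bar has dropped back (below 0.04 rad), and nothing else has been moved by more than 15 mm (value of joint gate above 1.3 rad and value of joint latch_bar below 0.04 rad and velocity of joint gate between -0.05 and 0.05 rad/s and distance of each of blank0, blank1, gouge, skew_chisel, mallet, carved_tray, whetstone from where it was at the start of the episode below 0.015 m); the robot touches nothing.
It fails at once if the thumb lever is pushed or pulled with more than 15 N (contact force between thumb_lever and anything else above 15 N).
It fails at once if the gate is flung faster than 2.5 rad/s (velocity of joint gate above 2.5 rad/s).
It fails at once if a blank, gouge, chisel, mallet, tray or whetstone is moved more than 15 mm (distance of any of blank0, blank1, gouge, skew_chisel, mallet, carved_tray, whetstone from where it was at the start of the episode above 0.015 m).
It also fails if it takes over 61 s, if anything falls off the work surface, if the arm or the gripper's body presses on something with over 40 N, if the wrist force passes 120 N, or if a joint passes its speed limit or range.

## Working session

There is one attempt and no reset: what is moved stays moved. The work goes in short steps, Python scripts to look and compute and a shell command to move; the robot and the scene stay as the last step left them, time stands still between calls to the robot, and variables do not carry over. Pictures are saved under pics/ and viewed, at most 10 in all, crops included, and the job is handed in when it is done.

```bash
ls; mkdir -p pics
python3 - <<'E'
from station import manip
import cv2,numpy as np
s=manip.sense();print(s)
for n in("scene","top"):
    p,d=manip.snapshot(n);cv2.imwrite(f"pics/{n}0.png",p[:,:,::-1]);np.savez(f"{n}0.npz",p=p,d=d)
    print(n,manip.camera_model(n),(d>0).mean())
E
```

```text
pics
{'t': 0.0, 'q': array([ 9.27510142e-01,  5.28494273e-01,  1.43391172e+00,  1.15876871e-05,
        1.18135522e+00, -1.78471920e-01]), 'qd': array([-0.00065844,  0.00071587,  0.00105575, -0.00014092, -0.00131703,
       -0.00039583]), 'tau': array([-5.79322987e-04, -4.42341614e+01, -1.78022736e+01, -3.56398687e-04,
        8.42365116e-03, -2.81868898e-05]), 'tcp_pos': array([0.27977857, 0.55826221, 0.30291316]), 'tool_rot': array([ 2.30322615e-01,  9.73113723e-01, -9.91895290e-04, -4.37989698e-04]), 'force': array([-0.27347997,  0.01296242,  0.47431163]), 'ft_torque': array([ 2.81409937e-02, -6.28033145e-03,  7.09326915e-05]), 'gripper_force': 0.0, 'finger_gap': 0.9954606080245211}
scene {'fx': 503.3300952869167, 'fy': 503.3300952869167, 'cx': 281.06463360748995, 'cy': 196.23075827182117, 'k1': 0.030701538514854996, 'origin': array([ 1.71392644, -0.74434214,  1.15968062]), 'attitude': array([0.39698778, 0.21395653, 0.44029439, 0.77637887])} 0.9774829931972789
top {'fx': 431.395375100203, 'fy': 431.395375100203, 'cx': 281.9726654155968, 'cy': 212.6892180175491, 'k1': -0.07665020342867583, 'origin': array([ 0.44998569, -0.00691198,  1.48371098]), 'attitude': array([-0.03426139,  0.02959008,  0.70751123, -0.70525062])} 0.9959906462585034
```

View pics/scene0.png

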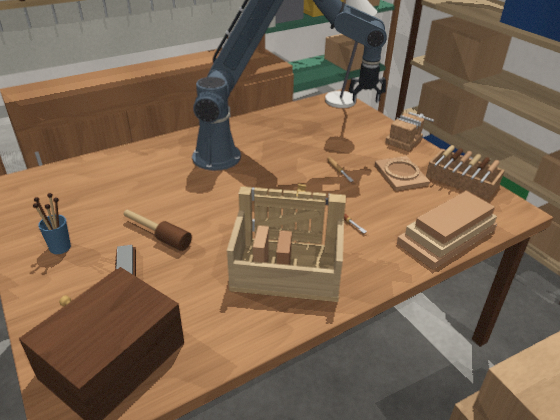

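View pics/top0.png

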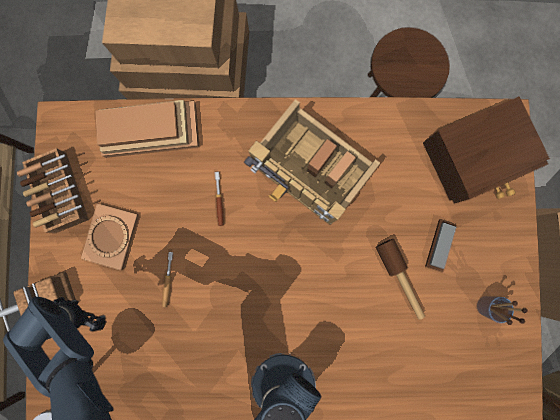

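The scene picture shows the rack from behind, centred near (290,245) with two blanks in it. In the top picture the front faces the robot: latch end near (258,155), hinge end near (338,212), brass lever near (278,195). Gouge and chisels are well off to the left, at (220,195) and (168,280). Next I'll measure with depth.

```bash
cat > h.py <<'E'
import numpy as np,cv2
from scipy.spatial.transform import Rotation as R
def cloud(d,c):
    h,w=d.shape;u,v=np.meshgrid(np.arange(w),np.arange(h))
    K=np.array([[c['fx'],0,c['cx']],[0,c['fy'],c['cy']],[0,0,1]])
    n=cv2.undistortPoints(np.stack([u,v],-1).reshape(-1,1,2).astype(float),K,np.array([c['k1'],0,0,0,0.])).reshape(h,w,2)
    P=np.stack([n[...,0],-n[...,1],-np.ones((h,w))],-1)*d[...,None]
    return P@R.from_quat(c['attitude']).as_matrix().T+c['origin']
E
python3 - <<'E'
from h import *
from station import manip
z=np.load("top0.npz");P=cloud(z['d'],manip.camera_model("top"));z_=P[...,2]
print("bench",np.median(z_[320:400,160:240]))
m=np.zeros(z_.shape,bool);m[90:230,230:390]=1
m&=z['d']>0
t=m&(z_>.222)&(z_<.25)
X=P[t];print(len(X),np.median(X[:,2]));rect=cv2.minAreaRect(X[:,:2].astype(np.float32));print(rect,cv2.boxPoints(rect))
# whole base footprint
b=m&(z_>.01);r2=cv2.minAreaRect(P[b][:,:2].astype(np.float32));print(r2,cv2.boxPoints(r2))
# lever by brass colour
hsv=cv2.cvtColor(z['p'],cv2.COLOR_RGB2HSV)
for (u,v) in[(275,196),(278,197),(272,193)]:print(P[v,u],hsv[v,u])
im=cv2.resize(z['p'][95:230,235:395],None,fx=5,fy=4.4,interpolation=cv2.INTER_CUBIC)[:,:,::-1];im=im.copy()
cv2.imwrite("pics/topcrop.png",cv2.resize(im,(800,594)))
E
```

```text
bench -0.0003743840340184601
886 0.23344671949048024
((0.6565577983856201, -0.03701038658618927), (0.33127254247665405, 0.05364029482007027), 51.48554611206055) [[ 0.5324286  -0.14991143]
 [ 0.5743996  -0.1833139 ]
 [ 0.780687    0.07589066]
 [ 0.738716    0.10929313]]
((0.7150208950042725, -0.12624996900558472), (0.4536891281604767, 0.32445505261421204), 67.40455627441406) [[ 0.47808716 -0.27335075]
 [ 0.77763736 -0.3980135 ]
 [ 0.9519546   0.02085081]
 [ 0.6524044   0.14551356]]
[0.61646948 0.02215174 0.20106644] [ 18 145 188]
[0.61323864 0.01314507 0.20245474] [ 19 141 224]
[0.62615797 0.03126501 0.19678737] [ 17 148 179]
```

View pics/topcrop.png

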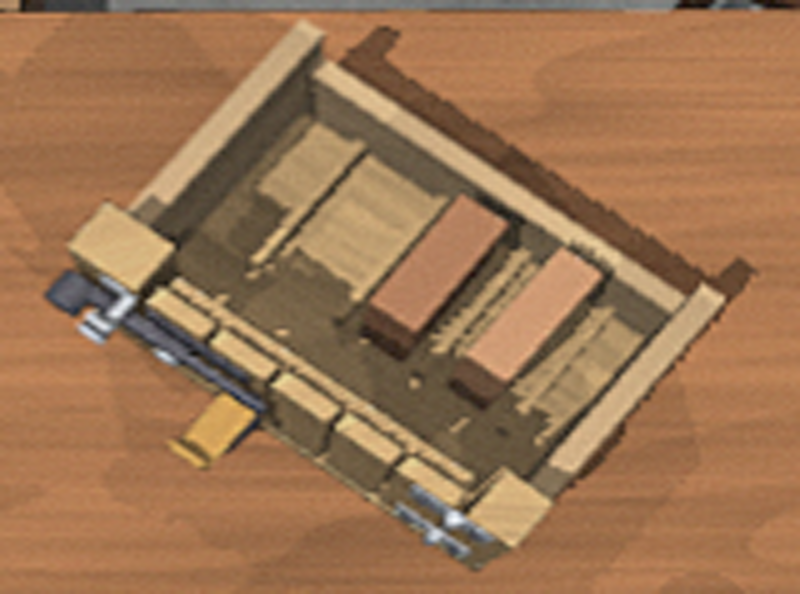

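Crop: lever tongue at crop (213,432), curl at (188,455), latch post top (120,247), hinge post top (510,510), catch (110,310). Refining the rack frame.

Run:
```python
from h import *
from station import manip
z=np.load("top0.npz");P=cloud(z['d'],manip.camera_model("top"));z_=P[...,2]
hsv=cv2.cvtColor(z['p'],cv2.COLOR_RGB2HSV)
m=np.zeros(z_.shape,bool);m[90:230,230:390]=1
X=P[m&(z_>.228)&(z_<.242)][:,:2]
def fr(a):
    ey=np.array([np.cos(a),np.sin(a)]);return np.array([ey[1],-ey[0]]),ey
a=np.deg2rad(51.5)
for k in range(4):   # front edge line
    ex,ey=fr(a);x=X@ex;y=X@ey
    b=np.arange(y.min()+.008,y.max()-.008,.006);pts=[]
    for l in b:
        s=(y>=l)&(y<l+.006)
        if s.sum()>3: pts.append((l+.003,np.sort(x[s])[:2].mean()))
    pts=np.array(pts);c=np.polyfit(pts[:,0],pts[:,1],1)
    r=pts[:,1]-np.polyval(c,pts[:,0]);g=abs(r)<.004
    c=np.polyfit(pts[g,0],pts[g,1],1);a-=np.arctan(c[0]);
ex,ey=fr(a);x=X@ex;y=X@ey
print("ang",np.rad2deg(a),"front x",np.median(pts[g,1]),"res",r[g].std(),"y",y.min(),y.max(),len(pts),g.sum())
for q in pts:print(np.round(q,4),end=' ')
s=m&(z_>.18)&(z_<.22)&(hsv[...,1]>120)&(hsv[...,2]>140)&(hsv[...,0]>12)
n,L,st,ce=cv2.connectedComponentsWithStats(s.astype(np.uint8));
for i in range(1,n):
    if st[i,4]>25:
        B=P[L==i];bx=B[:,:2]@ex;by=B[:,:2]@ey
        print("\nbrass",st[i],"x",np.percentile(bx,[2,98]),"y",np.percentile(by,[2,98]),"z",np.percentile(B[:,2],[5,50,95]),B.mean(0))
np.save('fr.npy',[a])
```

```text
ang 51.40956550187627 front x 0.5230436124103164 res 0.0010898909287851502 y 0.2149728267743036 0.5462605104421309 50 50
[0.226  0.5243] [0.232 0.523] [0.238  0.5243] [0.244  0.5219] [0.25   0.5217] [0.262  0.5249] [0.268  0.5228] [0.274  0.5228] [0.28   0.5214] [0.286 0.523] [0.292  0.5244] [0.298  0.5239] [0.31   0.5241] [0.316  0.5234] [0.322  0.5236] [0.328  0.5234] [0.334  0.5226] [0.34   0.5237] [0.346  0.5248] [0.352  0.5234] [0.358  0.5242] [0.364  0.5221] [0.37   0.5234] [0.376 0.523] [0.382 0.522] [0.388  0.5233] [0.394  0.5243] [0.4    0.5229] [0.406  0.5226] [0.412  0.5223] [0.418  0.5227] [0.424  0.5218] [0.43   0.5216] [0.436  0.5227] [0.442  0.5248] [0.448  0.5222] [0.454  0.5226] [0.46   0.5211] [0.466  0.5228] [0.472  0.5214] [0.478  0.5209] [0.484  0.5226] [0.496  0.5245] [0.502 0.525] [0.508  0.5248] [0.514  0.5245] [0.52   0.5239] [0.526  0.5239] [0.532  0.5244] [0.538  0.5226] 
brass [268 184  18  17 132] x [0.45446467 0.50392285] y [0.39196311 0.41680281] z [0.1946944  0.19876886 0.21415005] [0.62810923 0.01602916 0.20047207]
```

Geometry checks out: front edge at rack distance 0.522, lever width 25 mm, lever length 49 mm including the curl, lever height 0.199, slat gaps where they should be. The hinge foot is about (0.564, -0.124) and the rack y axis lies at 51.4°. Turning the tool so its x = rack -x and its y = rack y, then moving over the lever with the fingers shut.

```bash
python3 -m crank '[{"dp":[0,0,-0.03],"delta_rot":[0,0,0.0111],"fingers":-1},{"dp":[0,0,-0.03],"delta_rot":[0,0,0.0111],"fingers":-1},{"dp":[0,0,0],"delta_rot":[0,0,0.0111],"fingers":-1},{"dp":[-0.04,-0.014,0],"delta_rot":[0,0,0],"fingers":-1},{"dp":[-0.06,-0.02,0],"delta_rot":[0,0,0],"fingers":-1},{"dp":[-0.06,-0.02,0],"delta_rot":[0,0,0],"fingers":-1},{"dp":[-0.06,-0.02,0],"delta_rot":[0,0,0],"fingers":-1},{"dp":[-0.06,-0.02,0],"delta_rot":[0,0,0],"fingers":-1},{"dp":[-0.06,-0.02,0],"delta_rot":[0,0,0],"fingers":-1},{"dp":[-0.06,-0.02,0],"delta_rot":[0,0,0],"fingers":-1},{"dp":[-0.06,-0.02,0],"delta_rot":[0,0,0],"fingers":-1},{"dp":[-0.06,-0.02,0],"delta_rot":[0,0,0],"fingers":-1}]'
python3 -m crank '[{"dp":[-0.06,-0.02,0],"delta_rot":[0,0,0],"fingers":-1},{"dp":[-0.06,-0.02,0],"delta_rot":[0,0,0],"fingers":-1},{"dp":[-0.06,-0.02,0],"delta_rot":[0,0,0],"fingers":-1},{"dp":[-0.06,-0.02,0],"delta_rot":[0,0,0],"fingers":-1},{"dp":[-0.06,-0.02,0],"delta_rot":[0,0,0],"fingers":-1},{"dp":[-0.06,-0.02,0],"delta_rot":[0,0,0],"fingers":-1},{"dp":[-0.06,-0.02,0],"delta_rot":[0,0,0],"fingers":-1},{"dp":[-0.06,-0.02,0],"delta_rot":[0,0,0],"fingers":-1},{"dp":[-0.06,-0.02,0],"delta_rot":[0,0,0],"fingers":-1},{"dp":[-0.06,-0.02,0],"delta_rot":[0,0,0],"fingers":-1},{"dp":[0,0,0],"delta_rot":[0,0,0],"fingers":-1},{"dp":[0,0,0],"delta_rot":[0,0,0],"fingers":-1}]'
cat >> h.py <<'E'
A=np.deg2rad(51.41);EY=np.array([np.cos(A),np.sin(A)]);EX=np.array([EY[1],-EY[0]]);O=.518*EX+.2544*EY
def rack(p): d=np.asarray(p)[...,:2]-O;return np.stack([d@EX,d@EY,np.asarray(p)[...,2]],-1)
def st():
    from station import manip
    s=manip.sense();M=R.from_quat(s['tool_rot']).as_matrix();t=s['tcp_pos']+.073*M[:,2]
    x=np.array([M[:2,0]@-EX,M[:2,0]@-EY])
    f=s['force'];print("t %.2f tip rack mm"%s['t'],np.round(rack(t)*1e3,1),"yaw vs gate %.3f"%np.arctan2(x[1],x[0]),"F rack",np.round([f[:2]@EX,f[:2]@EY,f[2]],2),"tilt",np.round(M[:2,2],4),"q1,q6",np.round(s['q'][[0,5]],2))
E
python3 -c "
from h import *;st()
from station import manip
c=manip.camera_model('wrist');p,d=manip.snapshot('wrist');np.savez('w1.npz',p=p,d=d);cv2.imwrite('pics/w1.png',p[:,:,::-1]);print(c)"
```

```text
t: 1.1
tcp_pos: [0.4293, 0.327, 0.3335]
tool_rot: [0.331, 0.944, -0.0, -0.0]
force: [0.3, 0.4, 0.6]
finger_gap: -0.002
gripper_force: 0.0
t: 2.1
tcp_pos: [0.6015, 0.0614, 0.3331]
tool_rot: [0.332, 0.943, -0.0, -0.001]
force: [-0.7, -0.0, 0.4]
finger_gap: 0.001
gripper_force: 0.0
t 2.10 tip rack mm [-86.2 168.7 260.1] yaw vs gate -0.004 F rack [-0.54 -0.46  0.44] tilt [-0.0012  0.0002] q1,q6 [-0.08 -0.98]
{'fx': 301.4416239672539, 'fy': 301.4416239672539, 'cx': 281.0263228165743, 'cy': 212.39288951269077, 'k1': -0.027449334106531654, 'origin': array([0.54336787, 0.10941   , 0.403874  ]), 'attitude': array([-0.13217372, -0.06308285,  0.4274898 ,  0.89207799])}
```

View pics/w1.png

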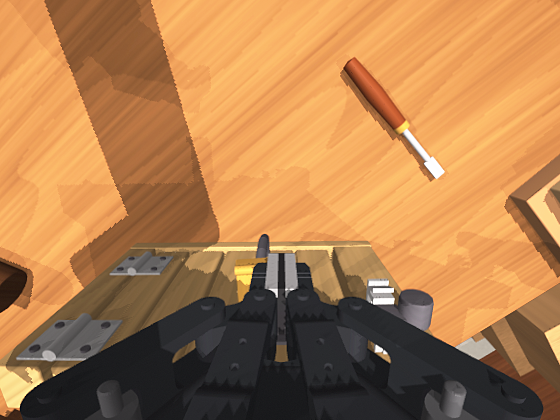

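The wrist view shows the brass lever at about (247,268), partly behind the fingers, the catch and bar weight at (395,305), and the gouge at (390,115), clear. Cross-checking the lever from this view, then moving above it.

```bash
python3 -m crank '[{"dp":[-0.02,-0.009,0],"delta_rot":[0,0,0],"fingers":-1},{"dp":[-0.03,-0.012,0],"delta_rot":[0,0,0],"fingers":-1},{"dp":[-0.024,-0.01,0.02],"delta_rot":[0,0,0],"fingers":-1},{"dp":[-0.014,-0.006,0.02],"delta_rot":[0,0,0],"fingers":-1},{"dp":[0,0,0],"delta_rot":[0,0,0],"fingers":-1},{"dp":[0,0,0],"delta_rot":[0,0,0],"fingers":-1}]'
python3 - <<'E'
from h import *
from station import manip
z=np.load('w1.npz');c={'fx': 301.4416239672539, 'fy': 301.4416239672539, 'cx': 281.0263228165743, 'cy': 212.39288951269077, 'k1': -0.027449334106531654, 'origin': np.array([0.54336787, 0.10941   , 0.403874  ]), 'attitude': np.array([-0.13217372, -0.06308285,  0.4274898 ,  0.89207799])}
def lev(p,d,c):
    P=rack(cloud(d,c));h=cv2.cvtColor(p,cv2.COLOR_RGB2HSV)
    m=(h[...,1]>170)&(h[...,0]>16)&(h[...,0]<32)&(d>0)&(P[...,2]>.18)&(P[...,2]<.22)&(abs(P[...,1]-.15)<.03)
    v,u=np.nonzero(m);print(m.sum(),u.min(),u.max(),v.min(),v.max());print(np.round(1e3*np.percentile(P[m],[2,50,98],axis=0),1))
lev(z['p'],z['d'],c)
st();c=manip.camera_model('wrist');p,d=manip.snapshot('wrist');np.savez('w2.npz',p=p,d=d);lev(p,d,c)
cv2.imwrite('pics/w2.png',cv2.resize(p[190:320,190:400,::-1],None,fx=3.5,fy=3.5))
E
```

```text
t: 2.65
tcp_pos: [0.6232, 0.0207, 0.3122]
tool_rot: [0.331, 0.944, -0.0, -0.002]
force: [0.2, 0.8, -0.8]
finger_gap: -0.003
gripper_force: 0.0
343 235 266 258 301
[[-64.6 136.4 196.9]
 [-62.1 141.3 200.9]
 [-30.3 157.6 215.7]]
t 2.65 tip rack mm [-44.  150.4 239.2] yaw vs gate -0.002 F rack [-0.36  0.69 -0.82] tilt [-0.0036  0.0008] q1,q6 [-0.15 -1.04]
298 257 300 213 262
[[-64.8 137.  197.2]
 [-62.3 148.4 201.8]
 [-51.1 161.4 215.8]]
```

View pics/w2.png

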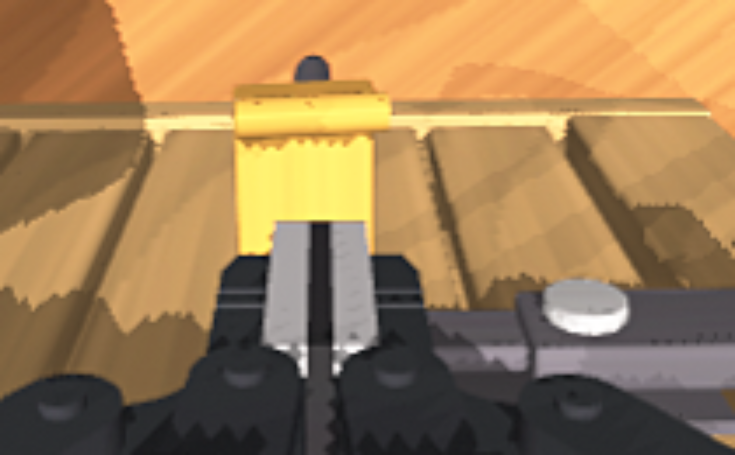

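The crop shows the closed fingertips at (320,225–370) centred over the lever tongue (235–385 wide), with the curl (235–390, 100) in front of them. The pivot bolt is at (585,305). In x the lever sits ~2 mm farther forward than nominal, which fits. Descending.

```bash
python3 -m crank '[{"dp":[0,-0.002,0.02],"delta_rot":[0,0,0],"fingers":-1},{"dp":[0,0,0.02],"delta_rot":[0,0,0],"fingers":-1},{"dp":[0,0,0.016],"delta_rot":[0,0,0],"fingers":-1},{"dp":[0,0,0.006],"delta_rot":[0,0,0],"fingers":-1},{"dp":[0,0,0],"delta_rot":[0,0,0],"fingers":-1},{"dp":[0,0,0],"delta_rot":[0,0,0],"fingers":-1},{"dp":[0,0,0],"delta_rot":[0,0,0],"fingers":-1}]' >/dev/null; python3 -c "from h import *;st()"
for i in 1; do python3 -m crank '[{"dp":[0,0,0.006],"delta_rot":[0,0,0],"fingers":-1},{"dp":[0,0,0.006],"delta_rot":[0,0,0],"fingers":-1},{"dp":[0,0,0],"delta_rot":[0,0,0],"fingers":-1},{"dp":[0,0,0],"delta_rot":[0,0,0],"fingers":-1}]'>/dev/null; done; python3 -c "from h import *;st()"
```

```text
t 3.28 tip rack mm [-43.4 150.4 210.2] yaw vs gate -0.000 F rack [-0.78 -0.8   0.01] tilt [ 0.0007 -0.0002] q1,q6 [-0.15 -1.04]
t 3.62 tip rack mm [-43.8 150.1 203.7] yaw vs gate -0.001 F rack [-0.52  0.04 -0.84] tilt [-0.0004  0.    ] q1,q6 [-0.15 -1.04]
```

```bash
python3 -m crank '[{"dp":[0,0,0.004],"delta_rot":[0,0,0],"fingers":-1},{"dp":[0,0,0.004],"delta_rot":[0,0,0],"fingers":-1},{"dp":[0,0,0],"delta_rot":[0,0,0],"fingers":-1}]'>/dev/null;python3 -c "from h import *;st()"
python3 -m crank '[{"dp":[0,0,0.004],"delta_rot":[0,0,0],"fingers":-1},{"dp":[0,0,0.004],"delta_rot":[0,0,0],"fingers":-1},{"dp":[0,0,0],"delta_rot":[0,0,0],"fingers":-1}]'>/dev/null;python3 -c "from h import *;st()"
python3 -m crank '[{"dp":[0,0,0.004],"delta_rot":[0,0,0],"fingers":-1},{"dp":[0,0,0],"delta_rot":[0,0,0],"fingers":-1}]'>/dev/null;python3 -c "from h import *;st()"
```

```text
t 3.87 tip rack mm [-43.9 150.  199.5] yaw vs gate -0.001 F rack [-0.42  0.28 -0.5 ] tilt [-0.0008  0.0001] q1,q6 [-0.15 -1.04]
t 4.12 tip rack mm [-43.6 150.  195.7] yaw vs gate -0.001 F rack [ 0.01 -0.46  1.76] tilt [-0.0002 -0.0002] q1,q6 [-0.15 -1.04]
t 4.28 tip rack mm [-43.6 150.1 193.7] yaw vs gate -0.000 F rack [ 0.41 -0.45  2.23] tilt [-0.     -0.0002] q1,q6 [-0.15 -1.04]
```

```bash
python3 -m crank '[{"dp":[0,0,0.004],"delta_rot":[0,0,0],"fingers":-1},{"dp":[0,0,0],"delta_rot":[0,0,0],"fingers":-1}]'>/dev/null;python3 -c "from h import *;st()"
python3 -m crank '[{"dp":[0,0,0.002],"delta_rot":[0,0,0],"fingers":-1},{"dp":[0,0,0],"delta_rot":[0,0,0],"fingers":-1}]'>/dev/null;python3 -c "from h import *;st()"
python3 -m crank '[{"dp":[0,0,0.002],"delta_rot":[0,0,0],"fingers":-1},{"dp":[0,0,0],"delta_rot":[0,0,0],"fingers":-1}]'>/dev/null;python3 -c "from h import *;st()"
python3 -m crank '[{"dp":[0,0,0.002],"delta_rot":[0,0,0],"fingers":-1},{"dp":[0,0,0],"delta_rot":[0,0,0],"fingers":-1}]'>/dev/null;python3 -c "from h import *;st()"
```

```text
t 4.45 tip rack mm [-43.5 150.2 191.7] yaw vs gate -0.001 F rack [ 0.02 -0.16  2.36] tilt [ 0.0003 -0.    ] q1,q6 [-0.15 -1.04]
t 4.62 tip rack mm [-43.5 150.3 190.9] yaw vs gate -0.001 F rack [-0.47  0.02  3.03] tilt [0.0004 0.    ] q1,q6 [-0.15 -1.04]
t 4.78 tip rack mm [-43.5 150.4 189.9] yaw vs gate -0.001 F rack [-0.68 -0.57  2.05] tilt [0.0005 0.0001] q1,q6 [-0.15 -1.04]
t 4.95 tip rack mm [-43.5 150.5 188.9] yaw vs gate -0.001 F rack [-0.07  0.38  2.36] tilt [0.0007 0.0003] q1,q6 [-0.15 -1.04]
```

```bash
cat > ck.py <<'E'
import sys
from h import *
from station import manip
st();sys.exit(manip.sense()['force'][2]>4)
E
python3 -m crank '[{"dp":[0,0,0.0012],"delta_rot":[0,0,0],"fingers":-1},{"dp":[0,0,0],"delta_rot":[0,0,0],"fingers":-1}]'>/dev/null;python3 ck.py &&
python3 -m crank '[{"dp":[0,0,0.0012],"delta_rot":[0,0,0],"fingers":-1},{"dp":[0,0,0],"delta_rot":[0,0,0],"fingers":-1}]'>/dev/null&&python3 ck.py &&
python3 -m crank '[{"dp":[0,0,0.0012],"delta_rot":[0,0,0],"fingers":-1},{"dp":[0,0,0],"delta_rot":[0,0,0],"fingers":-1}]'>/dev/null&&python3 ck.py &&
python3 -m crank '[{"dp":[0,0,0.0012],"delta_rot":[0,0,0],"fingers":-1},{"dp":[0,0,0],"delta_rot":[0,0,0],"fingers":-1}]'>/dev/null&&python3 ck.py &&
python3 -m crank '[{"dp":[0,0,0.0012],"delta_rot":[0,0,0],"fingers":-1},{"dp":[0,0,0],"delta_rot":[0,0,0],"fingers":-1}]'>/dev/null&&python3 ck.py &&
python3 -m crank '[{"dp":[0,0,0.0012],"delta_rot":[0,0,0],"fingers":-1},{"dp":[0,0,0],"delta_rot":[0,0,0],"fingers":-1}]'>/dev/null&&python3 ck.py &&
python3 -m crank '[{"dp":[0,0,0.0012],"delta_rot":[0,0,0],"fingers":-1},{"dp":[0,0,0],"delta_rot":[0,0,0],"fingers":-1}]'>/dev/null&&python3 ck.py &&
python3 -m crank '[{"dp":[0,0,0.0012],"delta_rot":[0,0,0],"fingers":-1},{"dp":[0,0,0],"delta_rot":[0,0,0],"fingers":-1}]'>/dev/null&&python3 ck.py
```

```text
t 5.12 tip rack mm [-43.5 150.5 188.3] yaw vs gate -0.001 F rack [1.01 0.42 1.57] tilt [0.0007 0.0003] q1,q6 [-0.15 -1.04]False
```

```bash
sed -i "s/sys.exit(\(.*\))$/sys.exit(int(\1))/" ck.py
python3 -m crank '[{"dp":[0,0,0.0012],"delta_rot":[0,0,0],"fingers":-1},{"dp":[0,0,0],"delta_rot":[0,0,0],"fingers":-1}]'>/dev/null&&python3 ck.py &&
python3 -m crank '[{"dp":[0,0,0.0012],"delta_rot":[0,0,0],"fingers":-1},{"dp":[0,0,0],"delta_rot":[0,0,0],"fingers":-1}]'>/dev/null&&python3 ck.py &&
python3 -m crank '[{"dp":[0,0,0.0012],"delta_rot":[0,0,0],"fingers":-1},{"dp":[0,0,0],"delta_rot":[0,0,0],"fingers":-1}]'>/dev/null&&python3 ck.py &&
python3 -m crank '[{"dp":[0,0,0.0012],"delta_rot":[0,0,0],"fingers":-1},{"dp":[0,0,0],"delta_rot":[0,0,0],"fingers":-1}]'>/dev/null&&python3 ck.py &&
python3 -m crank '[{"dp":[0,0,0.0012],"delta_rot":[0,0,0],"fingers":-1},{"dp":[0,0,0],"delta_rot":[0,0,0],"fingers":-1}]'>/dev/null&&python3 ck.py &&
python3 -m crank '[{"dp":[0,0,0.0012],"delta_rot":[0,0,0],"fingers":-1},{"dp":[0,0,0],"delta_rot":[0,0,0],"fingers":-1}]'>/dev/null&&python3 ck.py &&
python3 -m crank '[{"dp":[0,0,0.0012],"delta_rot":[0,0,0],"fingers":-1},{"dp":[0,0,0],"delta_rot":[0,0,0],"fingers":-1}]'>/dev/null&&python3 ck.py &&
python3 -m crank '[{"dp":[0,0,0.0012],"delta_rot":[0,0,0],"fingers":-1},{"dp":[0,0,0],"delta_rot":[0,0,0],"fingers":-1}]'>/dev/null&&python3 ck.py
```

```text
t 5.28 tip rack mm [-43.5 150.6 187.8] yaw vs gate -0.001 F rack [0.39 1.71 1.69] tilt [0.0008 0.0004] q1,q6 [-0.15 -1.04]
t 5.45 tip rack mm [-43.5 150.6 187.3] yaw vs gate -0.001 F rack [-0.98  1.95  2.86] tilt [0.0009 0.0004] q1,q6 [-0.15 -1.04]
t 5.62 tip rack mm [-43.5 150.7 187.1] yaw vs gate -0.001 F rack [-1.15  1.44  4.98] tilt [0.0012 0.0004] q1,q6 [-0.15 -1.04]
```

The stop is felt at tip height ~187 mm, a sink of about 13 mm. Easing off slightly, taking up the gap to the curl, then drawing gently with checks.

```bash
cat > cx.py <<'E'
import sys
from h import *
from station import manip
st();f=manip.sense()['force'];sys.exit(int(np.hypot(f[0],f[1])>6 or f[2]>8))
E
python3 -m crank '[{"dp":[0,0,-0.0006],"delta_rot":[0,0,0],"fingers":-1},{"dp":[0.003,0,0],"delta_rot":[0,0,0],"fingers":-1},{"dp":[0.003,0,0],"delta_rot":[0,0,0],"fingers":-1},{"dp":[0,0,0],"delta_rot":[0,0,0],"fingers":-1}]'>/dev/null;python3 cx.py &&
python3 -m crank '[{"dp":[0.002,0,0],"delta_rot":[0,0,0],"fingers":-1},{"dp":[0.002,0,0],"delta_rot":[0,0,0],"fingers":-1},{"dp":[0,0,0],"delta_rot":[0,0,0],"fingers":-1}]'>/dev/null;python3 cx.py &&
python3 -m crank '[{"dp":[0.002,0,0],"delta_rot":[0,0,0],"fingers":-1},{"dp":[0.002,0,0],"delta_rot":[0,0,0],"fingers":-1},{"dp":[0,0,0],"delta_rot":[0,0,0],"fingers":-1}]'>/dev/null;python3 cx.py &&
python3 -m crank '[{"dp":[0.002,0,0],"delta_rot":[0,0,0],"fingers":-1},{"dp":[0.002,0,0],"delta_rot":[0,0,0],"fingers":-1},{"dp":[0,0,0],"delta_rot":[0,0,0],"fingers":-1}]'>/dev/null;python3 cx.py &&
python3 -m crank '[{"dp":[0.002,0,0],"delta_rot":[0,0,0],"fingers":-1},{"dp":[0.002,0,0],"delta_rot":[0,0,0],"fingers":-1},{"dp":[0,0,0],"delta_rot":[0,0,0],"fingers":-1}]'>/dev/null;python3 cx.py
```

```text
t 5.95 tip rack mm [-45.7 150.1 187.2] yaw vs gate -0.000 F rack [2.7  0.26 3.82] tilt [ 0.0019 -0.0014] q1,q6 [-0.14 -1.04]
t 6.20 tip rack mm [-47.8 149.7 187.1] yaw vs gate -0.000 F rack [ 4.5  -2.3   4.98] tilt [ 0.001  -0.0017] q1,q6 [-0.14 -1.04]
t 6.45 tip rack mm [-49.5 149.2 187.1] yaw vs gate 0.000 F rack [ 5.76 -2.    5.24] tilt [ 0.0006 -0.0029] q1,q6 [-0.14 -1.04]
t 6.45 tip rack mm [-49.5 149.2 187.1] yaw vs gate 0.000 F rack [ 5.76 -2.    5.24] tilt [ 0.0006 -0.0029] q1,q6 [-0.14 -1.04]
t 6.45 tip rack mm [-49.5 149.2 187.1] yaw vs gate 0.000 F rack [ 5.76 -2.    5.24] tilt [ 0.0006 -0.0029] q1,q6 [-0.14 -1.04]
```

Run:
```python
from h import *
from station import manip
st();c=manip.camera_model('wrist');p,d=manip.snapshot('wrist');np.savez('w3.npz',p=p,d=d)
P=rack(cloud(d,c))*1e3
m=(d>0)&(P[...,2]>40)&(P[...,2]<180)&(abs(P[...,0])<20)
print(m.sum())
for a,b in((15,60),(60,100),(100,145),(155,195),(200,230)):
    s=m&(P[...,1]>a)&(P[...,1]<b)
    if s.sum()>20:print(a,b,s.sum(),np.round(np.median(P[s],axis=0),1))
h=cv2.cvtColor(p,cv2.COLOR_RGB2HSV)
m=(h[...,1]>170)&(h[...,0]>16)&(h[...,0]<32)&(d>0)&(abs(P[...,1]-150)<30)&(P[...,2]>170)&(P[...,2]<230)
print(m.sum(),np.round(np.percentile(P[m],[2,50,98],axis=0),1))
cv2.imwrite('pics/w3.png',cv2.resize(p[150:350,220:480,::-1],None,fx=3,fy=3,interpolation=cv2.INTER_CUBIC))
```

```text
t 6.45 tip rack mm [-49.5 149.2 187.1] yaw vs gate 0.000 F rack [ 5.76 -2.    5.24] tilt [ 0.0006 -0.0029] q1,q6 [-0.14 -1.04]
23401
15 60 5161 [  3.8  37.1 134.6]
60 100 2845 [  2.7  76.6 108.5]
100 145 1380 [  1.7 111.3 106.1]
155 195 1336 [ -0.4 188.3  97.3]
200 230 2156 [ -1.5 216.7 109.5]
444 [[-67.8 134.9 185.4]
 [-65.5 147.4 191.5]
 [-61.2 159.5 203.7]]
```

View pics/w3.png

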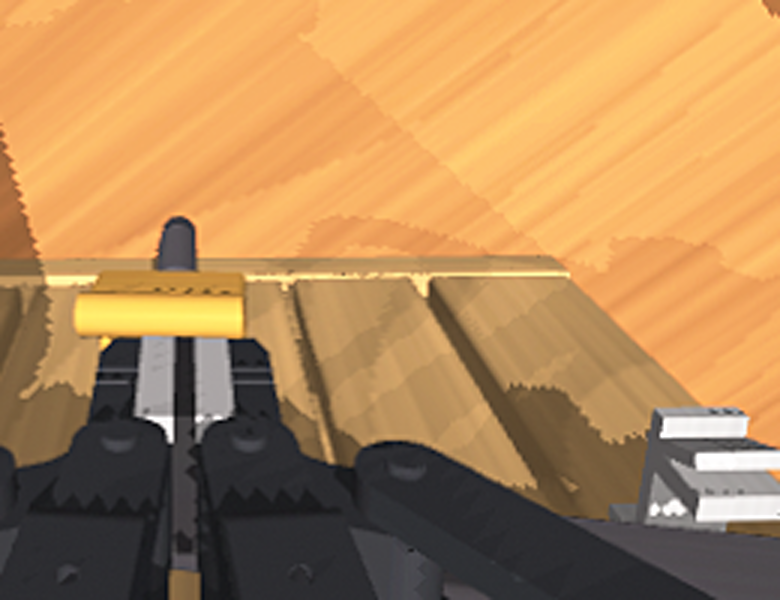

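```bash
python3 -m crank '[{"dp":[0,0,-0.0008],"delta_rot":[0,0,0],"fingers":-1},{"dp":[0,0,0],"delta_rot":[0,0,0],"fingers":-1},{"dp":[0,0,0],"delta_rot":[0,0,0],"fingers":-1}]'>/dev/null
cat > ga.py <<'E'
from h import *
from station import manip
def gate(zz=(45,150)):
    c=manip.camera_model('wrist');p,d=manip.snapshot('wrist');P=rack(cloud(d,c))*1e3
    m=(d>0)&(P[...,2]>zz[0])&(P[...,2]<zz[1])&(abs(P[...,0])<25)&(P[...,1]>12)&(P[...,1]<230)
    x,y=P[m][:,0],P[m][:,1];g=np.ones(len(x),bool)
    for k in range(6):
        f=np.polyfit(y[g],x[g],1);g=abs(x-np.polyval(f,y))<2
    print("gate angle %.4f x at hinge %.1f"%(-f[0],f[1]),g.sum())
    return p,d,P
E
python3 - <<'E'
from ga import *
import ga
st();gate()
class F: pass
z=np.load('w1.npz');c={'fx': 301.4416239672539, 'fy': 301.4416239672539, 'cx': 281.0263228165743, 'cy': 212.39288951269077, 'k1': -0.027449334106531654, 'origin': np.array([0.54336787, 0.10941   , 0.403874  ]), 'attitude': np.array([-0.13217372, -0.06308285,  0.4274898 ,  0.89207799])}
F.camera_model=staticmethod(lambda n:c);F.snapshot=staticmethod(lambda n:(z['p'],z['d']));ga.manip=F;gate()
E
```

```text
t 6.75 tip rack mm [-49.9 149.  187.2] yaw vs gate 0.000 F rack [ 5.36 -3.48  3.94] tilt [-0.0006 -0.0024] q1,q6 [-0.14 -1.04]
gate angle 0.0316 x at hinge 4.8 9947
gate angle 0.0089 x at hinge 4.6 5195
```

```bash
python3 -m crank '[{"dp":[0.001,-0.0007,0],"delta_rot":[0,0,-0.0005],"fingers":-1},{"dp":[0.001,-0.0007,0],"delta_rot":[0,0,-0.0005],"fingers":-1},{"dp":[0,0,0],"delta_rot":[0,0,0],"fingers":-1}]'>/dev/null; python3 -c "from ga import *;st();gate()"
python3 -m crank '[{"dp":[0.001,-0.0005,0],"delta_rot":[0,0,-0.0005],"fingers":-1},{"dp":[0.001,-0.0005,0],"delta_rot":[0,0,-0.0005],"fingers":-1},{"dp":[0,0,0],"delta_rot":[0,0,0],"fingers":-1}]'>/dev/null; python3 -c "from ga import *;st();gate()"
```

```text
t 7.05 tip rack mm [-51.1 148.6 187.2] yaw vs gate 0.006 F rack [ 4.86 -3.28  4.57] tilt [-0.0004 -0.0018] q1,q6 [-0.14 -1.04]
gate angle 0.0395 x at hinge 4.8 9931
t 7.35 tip rack mm [-52.3 148.2 187.1] yaw vs gate 0.012 F rack [ 5.06 -2.49  3.97] tilt [-0.0007 -0.0016] q1,q6 [-0.14 -1.05]
gate angle 0.0473 x at hinge 4.8 9903
```

The gate follows steadily at about 5 N, so the bar is clear. Continuing along the arc.

```bash
python3 -m crank '[{"dp":[0.0036,-0.0013,0],"delta_rot":[0,0,-0.0019],"fingers":-1},{"dp":[0.0036,-0.0013,0],"delta_rot":[0,0,-0.0019],"fingers":-1},{"dp":[0.0036,-0.0013,0],"delta_rot":[0,0,-0.0019],"fingers":-1}]'>/dev/null; python3 cx.py &&
python3 -m crank '[{"dp":[0.0036,-0.0013,0],"delta_rot":[0,0,-0.0019],"fingers":-1},{"dp":[0.0036,-0.0013,0],"delta_rot":[0,0,-0.0019],"fingers":-1},{"dp":[0.0036,-0.0013,0],"delta_rot":[0,0,-0.0019],"fingers":-1}]'>/dev/null; python3 cx.py &&
python3 -m crank '[{"dp":[0.0036,-0.0013,0],"delta_rot":[0,0,-0.0019],"fingers":-1},{"dp":[0.0036,-0.0013,0],"delta_rot":[0,0,-0.0019],"fingers":-1},{"dp":[0.0036,-0.0013,0],"delta_rot":[0,0,-0.0019],"fingers":-1},{"dp":[0,0,0],"delta_rot":[0,0,0],"fingers":-1}]'>/dev/null; python3 -c "from ga import *;st();gate()"
```

```text
t 7.65 tip rack mm [-58.7 145.9 186.6] yaw vs gate 0.049 F rack [ 2.74 -3.77  4.56] tilt [-0.0029 -0.0006] q1,q6 [-0.14 -1.08]
t 7.90 tip rack mm [-63.8 143.7 186.6] yaw vs gate 0.085 F rack [ 4.1  -4.01  1.94] tilt [-0.0023 -0.0009] q1,q6 [-0.14 -1.12]
t 8.23 tip rack mm [-69.6 141.1 186.6] yaw vs gate 0.120 F rack [ 1.83 -3.41  1.89] tilt [-0.0032 -0.0004] q1,q6 [-0.14 -1.15]
gate angle 0.1639 x at hinge 4.5 6895
```

```bash
python3 -m crank '[{"dp":[0.006,-0.0022,0],"delta_rot":[0,0,-0.004],"fingers":-1},{"dp":[0.009,-0.0034,0],"delta_rot":[0,0,-0.0058],"fingers":-1},{"dp":[0.009,-0.0034,0],"delta_rot":[0,0,-0.0058],"fingers":-1},{"dp":[0.009,-0.0034,0],"delta_rot":[0,0,-0.0058],"fingers":-1}]'>/dev/null; python3 cx.py &&
python3 -m crank '[{"dp":[0.009,-0.0034,0],"delta_rot":[0,0,-0.0052],"fingers":-1},{"dp":[0.009,-0.0034,0],"delta_rot":[0,0,-0.0052],"fingers":-1},{"dp":[0.006,-0.0022,0],"delta_rot":[0,0,-0.0032],"fingers":-1},{"dp":[0,0,0],"delta_rot":[0,0,0],"fingers":-1}]'>/dev/null
cat >> ga.py <<'E'
def gate2(th):  # gate plane by points near the expected angle, tip in gate frame
    c=manip.camera_model('wrist');p,d=manip.snapshot('wrist');P=rack(cloud(d,c))*1e3
    s=manip.sense();M=R.from_quat(s['tool_rot']).as_matrix();t=rack(s['tcp_pos']+.073*M[:,2])*1e3
    for k in range(8):
        cs,sn=np.cos(th),np.sin(th);xg=P[...,0]*cs+P[...,1]*sn;yg=-P[...,0]*sn+P[...,1]*cs
        m=(d>0)&(P[...,2]>45)&(P[...,2]<150)&(yg>12)&(yg<230)&(abs(xg-4)<(25 if k<3 else 4))
        if m.sum()<50:break
        f=np.polyfit(yg[m],xg[m],1);th-=np.arctan(f[0])
    print("gate %.3f x0 %.1f n %d  tip in gate x %.1f y %.1f"%(th-.009,f[1],m.sum(),t[0]*cs+t[1]*sn,-t[0]*sn+t[1]*cs))
    return p
E
python3 -c "from ga import *;st();gate2(.38)"
```

```text
t 8.62 tip rack mm [-84.3 133.5 187. ] yaw vs gate 0.257 F rack [ 3.1  -1.85  1.93] tilt [-0.0001  0.001 ] q1,q6 [-0.14 -1.29]
t 8.95 tip rack mm [-95.8 125.5 186.9] yaw vs gate 0.340 F rack [-0.09 -1.43  2.51] tilt [-0.0026  0.0017] q1,q6 [-0.14 -1.38]
gate 0.347 x0 4.3 n 10247  tip in gate x -46.0 y 151.0
```

```bash
python3 -m crank '[{"dp":[0.009,-0.003,0],"delta_rot":[0,0,-0.0048],"fingers":-1},{"dp":[0.0134,-0.0045,0],"delta_rot":[0,0,-0.0072],"fingers":-1},{"dp":[0.0134,-0.0045,0],"delta_rot":[0,0,-0.0072],"fingers":-1},{"dp":[0.0134,-0.0045,0],"delta_rot":[0,0,-0.0072],"fingers":-1},{"dp":[0.0134,-0.0045,0],"delta_rot":[0,0,-0.0072],"fingers":-1},{"dp":[0.0134,-0.0045,0],"delta_rot":[0,0,-0.0072],"fingers":-1},{"dp":[0.0134,-0.0045,0],"delta_rot":[0,0,-0.0072],"fingers":-1},{"dp":[0.009,-0.003,0],"delta_rot":[0,0,-0.0048],"fingers":-1},{"dp":[0,0,0],"delta_rot":[0,0,0],"fingers":-1}]'>/dev/null; python3 -c "from ga import *;st();gate2(.68)"
```

```text
t 9.75 tip rack mm [-131.    88.   187.1] yaw vs gate 0.671 F rack [-0.64 -1.21  2.33] tilt [-0.002   0.0012] q1,q6 [-0.17 -1.74]
gate 0.669 x0 3.9 n 10357  tip in gate x -46.6 y 150.7
```

Tracking is precise, so I'm continuing.

```bash
python3 -m crank '[{"dp":[0.009,-0.003,0],"delta_rot":[0,0,-0.0048],"fingers":-1},{"dp":[0.0134,-0.0045,0],"delta_rot":[0,0,-0.0072],"fingers":-1},{"dp":[0.0134,-0.0045,0],"delta_rot":[0,0,-0.0072],"fingers":-1},{"dp":[0.0134,-0.0045,0],"delta_rot":[0,0,-0.0072],"fingers":-1},{"dp":[0.0134,-0.0045,0],"delta_rot":[0,0,-0.0072],"fingers":-1},{"dp":[0.0134,-0.0045,0],"delta_rot":[0,0,-0.0072],"fingers":-1},{"dp":[0.0134,-0.0045,0],"delta_rot":[0,0,-0.0072],"fingers":-1},{"dp":[0.0134,-0.0045,0],"delta_rot":[0,0,-0.0072],"fingers":-1},{"dp":[0.0134,-0.0045,0],"delta_rot":[0,0,-0.0072],"fingers":-1},{"dp":[0.009,-0.003,0],"delta_rot":[0,0,-0.0048],"fingers":-1},{"dp":[0,0,0],"delta_rot":[0,0,0],"fingers":-1}]'>/dev/null; python3 -c "from ga import *;st();gate2(1.09)"
```

```text
t 10.72 tip rack mm [-155.2   27.2  187. ] yaw vs gate 1.092 F rack [-1.23 -1.78  2.06] tilt [-0.002  0.001] q1,q6 [-0.26 -2.25]
gate 1.080 x0 3.5 n 10470  tip in gate x -47.5 y 150.2
```

```bash
python3 -m crank '[{"dp":[0.009,-0.003,0],"delta_rot":[0,0,-0.0045],"fingers":-1},{"dp":[0.0134,-0.0045,0],"delta_rot":[0,0,-0.0068],"fingers":-1},{"dp":[0.0134,-0.0045,0],"delta_rot":[0,0,-0.0068],"fingers":-1},{"dp":[0.0134,-0.0045,0],"delta_rot":[0,0,-0.0068],"fingers":-1},{"dp":[0.0134,-0.0045,0],"delta_rot":[0,0,-0.0068],"fingers":-1},{"dp":[0.0134,-0.0045,0],"delta_rot":[0,0,-0.0068],"fingers":-1},{"dp":[0.0134,-0.0045,0],"delta_rot":[0,0,-0.0068],"fingers":-1},{"dp":[0.0134,-0.0045,0],"delta_rot":[0,0,-0.0068],"fingers":-1},{"dp":[0.009,-0.003,0],"delta_rot":[0,0,-0.0045],"fingers":-1},{"dp":[0,0,0],"delta_rot":[0,0,0],"fingers":-1},{"dp":[0,0,0],"delta_rot":[0,0,0],"fingers":-1}]'>/dev/null; python3 -c "from ga import *;st();gate2(1.45)"
```

```text
t 11.68 tip rack mm [-153.9  -31.   187.1] yaw vs gate 1.447 F rack [-1.1  -1.67  2.04] tilt [-0.0004 -0.0001] q1,q6 [-0.39 -2.73]
gate 1.447 x0 3.1 n 10534  tip in gate x -48.4 y 149.4
```

Gate at about 1.45 rad. Unhooking by a few mm, then lifting gently so the bar drops back.

```bash
python3 -m crank '[{"dp":[0,0,-0.006],"delta_rot":[0,0,0],"fingers":-1},{"dp":[-0.003,0,-0.006],"delta_rot":[0,0,0],"fingers":-1},{"dp":[-0.003,0,-0.006],"delta_rot":[0,0,0],"fingers":-1},{"dp":[-0.003,0,-0.008],"delta_rot":[0,0,0],"fingers":-1},{"dp":[0,0,-0.012],"delta_rot":[0,0,0],"fingers":-1},{"dp":[0,0,-0.02],"delta_rot":[0,0,0],"fingers":-1},{"dp":[0,0,-0.04],"delta_rot":[0,0,0],"fingers":-1},{"dp":[0,0,-0.05],"delta_rot":[0,0,0],"fingers":-1},{"dp":[0,0,-0.05],"delta_rot":[0,0,0],"fingers":-1},{"dp":[0,0,-0.05],"delta_rot":[0,0,0],"fingers":-1},{"dp":[0,0,0],"delta_rot":[0,0,0],"fingers":-1},{"dp":[0,0,0],"delta_rot":[0,0,0],"fingers":-1}]'>/dev/null
python3 - <<'E'
from ga import *
st();p=gate2(1.45);q,_=manip.snapshot('top')
cv2.imwrite('pics/end.png',np.vstack([cv2.resize(p[:,:,::-1],(400,300)),cv2.resize(q[90:300,200:480,::-1],(400,300))]))
E
```

```text
t 12.73 tip rack mm [-152.9  -26.1  312.8] yaw vs gate 1.449 F rack [-0.35 -0.23 -0.7 ] tilt [ 0.004  -0.0012] q1,q6 [-0.38 -2.72]
gate 1.447 x0 3.2 n 3733  tip in gate x -44.0 y 149.8
```

View pics/end.png

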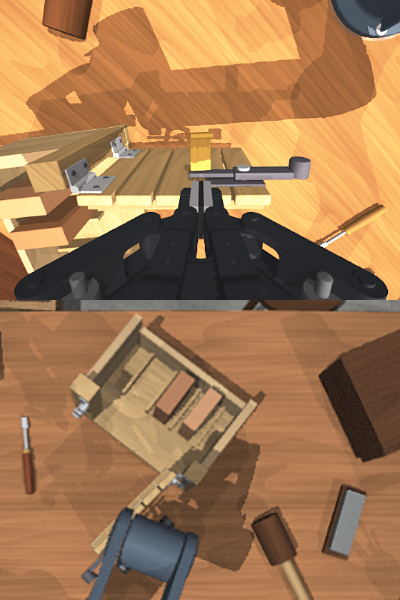

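The upper wrist view shows the gate open with the bar level, from the pivot (243,168) to the weight (300,165), and the lever at (200,150) free. The lower top view shows the blanks and tools where they were. Checking the lever height before handing in.

Run:
```python
from ga import *
c=manip.camera_model('wrist');p,d=manip.snapshot('wrist');P=rack(cloud(d,c))*1e3
h=cv2.cvtColor(p,cv2.COLOR_RGB2HSV);th=1.456;cs,sn=np.cos(th),np.sin(th)
xg=P[...,0]*cs+P[...,1]*sn;yg=-P[...,0]*sn+P[...,1]*cs
m=(h[...,1]>150)&(d>0)&(abs(yg-150)<11)&(xg>-56)&(xg<-38)&(P[...,2]>165)&(P[...,2]<230)
f=np.polyfit(yg[m]-150,P[m][:,2],1);ok=abs(f[1]-199)<3
print("lever z %.1f slope %.3f"%(f[1],f[0]),m.sum(),ok,manip.sense()['qd'].round(3))
if ok: print(manip.sign_off())
```

```text
lever z 199.6 slope -0.125 461 True [-0.002  0.011  0.002  0.001 -0.    -0.001]
the job is handed in; nothing more can be done
None
```

The gate is open at about 1.45 rad with the latch bar dropped back (lever measured at its rest height and tilt) and the arm clear of everything. The blanks and tools showed no visible shift in the last top view, and the job was handed in at about 13 s; no verdict came back.

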